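# Run a board under the probe bridge of a programming fixture

### The job

The circuit board lies ready in the nest of the programming fixture. With the fingertips, push the open hold-down frame over until it is fully shut on the nest; then press the shuttle's release paddle down and, holding it down, push the shuttle under the probe bridge until it is against its end stop, and let the paddle come up so that the shuttle is locked there. Pick nothing up: the board stays seated in its nest and the things lying round about stay where they are.

Things in the scene. Friction and masses are not known exactly. Their poses are not given: they have to be found in the camera images.
- fixture: fixed base of the fixture: grey plate 326x124x10 mm, a slotted rail (top 32 mm above the bench) along its middle. Origin on the bench, 1 mm behind the middle of the release paddle at the locked start; the plate runs from 50 mm behind it to 276 mm ahead. +x: the way the shuttle slides in, away from the robot; +y: left of it; z up
- bridge (a point): point on the bench below the middle of the probe bridge, 206 mm ahead of the fixture's origin. The bridge spans the rail: 46 mm deep along x, 116 mm wide, parts hanging down to 65.5 mm above the bench, top 106 mm; inner faces of its posts 44 mm either side. The end stop is a low block 50 mm beyond
- shuttle (a joint): travel of the shuttle along fixture +x in m: 0 locked at the start, 0.126 against the end stop. A 158x64 mm plate, top 43 mm above the bench, carrying from rear to front the release paddle, a finger ledge and the nest. Notches every 18 mm lock it (last one at the end stop): with the paddle up it cannot move. Unlocked it resists with about 1.2 N + 8 N per m/s
- paddle (a joint): how far the release paddle is pressed down, in m: 0 up, 0.007 fully down, about flush with the cheeks at its left and right (tops 51 mm above the bench). The lock is clear from about 0.0045 on. Spring force 2.5 N at 0, 6 N fully down. Let go, it springs up, fully only where a notch is, and locks the shuttle again
- paddle_top (a point): middle of the top of the release paddle, a black ribbed plate 38 mm (fixture x) by 42 mm, 57 mm above the bench when up; moves with paddle and shuttle. The finger ledge, an upright plate 52 mm wide, stands ahead of it: rear face 23 mm ahead (fixture +x), top 14 mm above the raised paddle. A fingertip on the paddle can push the shuttle along by the ledge
- frame (a joint): angle of the hold-down frame in rad: 0 shut, flat on the nest (top 64.5 mm above the bench), at most 1.95 open. It starts open, upright or leaning out over the right side (fixture -y). The hinge stays where it is left (friction about 0.03 N m, under 2 N at the window), so push the frame right down onto its stop. Standing open it strikes the bridge
- frame_hinge (a point): middle of the hold-down frame's hinge axis, which runs along fixture x on the right (-y) of the nest, 62 mm above the bench. The frame is an aluminium window frame, 74 mm along x, from 2 to 56 mm off the axis, 5 mm thick, window 50 x 28 mm, bars 12 to 14 mm wide. Shut, it reaches from the hinge to the left (+y)
- frame_tab (a point): middle of the black finger tab (24 mm wide) on the free edge of the hold-down frame, 62 mm from the hinge axis; the tab ends at 70 mm. With the frame shut it sticks out on the left of the nest
- nest_seat (a point): middle of the nest's pocket, on the shuttle, 52 mm above the bench, 79 mm ahead of the paddle's middle (axes as the fixture); the board's centre belongs here. The nest is a black box 74 mm along x by 50 mm, pocket 62.4x38.4 mm, rim 59 mm above the bench
- board_center (a point): middle of the loose green circuit board (36x60x12 mm, about 16 g) in the nest, long side along fixture x. It is to stay there
- next_board: a second small green circuit board, 36x60x12 mm, lying on the bench left of the fixture (origin: middle of its underside); bystander
- tweezers: steel tweezers, 16x120x9 mm, on the bench left of the fixture (origin: middle of the underside); bystander
- grille_part: black grille frame, 117x39x18 mm, on the bench left of the probe bridge (origin: middle of the underside); bystander
- screwdriver: slim screwdriver with a black handle, 24x166x26 mm, on the bench (origin: middle of the underside); bystander
- bolt: steel hexagon bolt standing on its head, 17x15x34 mm, close to the left side of the fixture (origin: middle of the underside); bystander
- hex_key_set: yellow folding hex key set, 22x92x24 mm, on the bench (origin: middle of the underside); bystander
Not all that is in view belongs to the job. Leave any yellow look-alike of the part that bears board_center alone.

How it is judged:
By the outcome, as a careful person would: the job done as asked, in the order asked, and still so for the second after the job is handed in, with the robot touching nothing.
It also fails if it takes over 48 s, if anything falls off the work surface, if the arm or the gripper's body presses on something with over 40 N, if the wrist force passes 120 N, or if a joint passes its speed limit or range.

### The arm

A 7-joint arm with a two-finger parallel gripper is mounted at the origin on a cart in front of the work surface, level with it; the furniture and walls round the work are solid. World frame = base frame: x ahead of the robot, y to its left, z up, the work surface at z = 0. Lengths are in m, angles in degrees, forces in N, time in s.
With the tool pointing down it reaches from about 0.35 to 0.9 m from the base axis. Payload 7.2 kg.
Tool frame: the origin (TCP) lies midway between the tips of the shut fingers; the grasp point (between the pads) lies 19 mm behind it (ctrl.hold_point_z is the distance from the TCP to the grasp point, in m); z points along the fingers, y is the direction in which the jaws open and shut (so a half turn about z gives the same grasp; the last joint's range is limited). The gripper opens to 88 mm and grips with 3 to 60 N. Pads are 20 mm wide; open, the fingers measure 115 mm over their backs; the gripper's body (75 mm by 178 mm) begins 61 mm behind the grasp point.
Start: joints at [67.884, 23.554, -0.728, 91.456, 0.321, 64.991, -4.71], TCP at [0.195, -0.594, 0.223] pointing down, gripper open.
Joint ranges: [-169.25, 169.25], [-16.82, 113.86], [-84.01, 82.57], [7.8, 145.47], [-59.2, 239.2], [7.22, 106.19], [-163.78, 163.78]. Speed limits (degrees/s): [136.94, 136.94, 172.46, 172.46, 180, 180, 180].

### API

Orientations are given as a 3x3 rotation matrix whose columns are the frame's x, y, z axes.
In Python, from workcell import ctrl gives the robot as it stands.
- The arm moves only by the tool apply_moves, never from a script. Its argument "deltas" is a list of rows, each an object with "turn": the turn, a rotation vector about the tool's x, y, z in degrees, a list of three; "translation": the shift along the tool's x, y, z in mm, a list of three; "grip": the finger opening in mm, from 0 to 87.8. A call has 1 to 12 rows; each row is the pose to reach, as a shift and turn from the pose commanded when the call began, along the tool's axes at that moment; what a row does not reach only later rows make up. A row lasts 1/8 s, in which the tool goes at most 62.5 mm and 10.7 degrees, less where a joint would pass 70% of its speed; a pose out of reach is approached as far as the arm can. A call with a gripper value outside its range is refused whole. The fingers move at their own pace and stop on an object; the grip force is fixed at half the most. Time passes only in rows, so rows that repeat a pose let the fingers close. It gives the time, the measured TCP pose, the force and the opening at its end, in the units of the state.
- ctrl.get_state(): the state, without advancing time (a new reading comes with each control period).
- ctrl.get_image(name): name is "scene" or "top" or "wrist"; returns a dict with "image" (480x640x3 uint8, red, green, blue), "z_map" (480x640 float32, m along the optical axis (not along the pixel's ray), 0 where there is no reading), "fx", "fy", "cx", "cy" (pixels), "view" (4x4, takes a point from world to camera coordinates). Camera axes: x right, y up, looking along -z (the intrinsics and any distortion apply to the point x, -y, -z); pixel columns grow to the right and rows downward; lengths in m; the calibration is good to about 2 mm. The wrist camera is an equidistant fisheye: a pixel r from the principal point sees the ray r / f radians off the axis. A picture is of the moment at which its call begins.
- ctrl.job_done(): hands the job in, once; it reports no verdict.
Trained networks look in a picture, given as the dict that the camera call returned (one of the last four; its "shot" number tells which), for a name from the list of things; names that differ only in an ending like _2 or _b are one class to them, and where a whole thing is asked for, a point or a joint stands for the part that bears it (a point fixed in the world has none). Each returns a list of dicts, best first, with "confidence" (0 to 1); they miss things now and then, are a little off and sometimes report something else, mostly with a low value. They report only what shows in the picture. A call takes as long as a camera call. They do not tell look-alikes from the thing itself.
- ctrl.find_in(name, picture): "box" ([left, top, right, bottom] in pixels, round what is visible of it).
- ctrl.outline_of(name, picture): "region" (480x640 bool, what is visible of it) and "box" ([left, top, right, bottom] in pixels, round what is visible of it).
- ctrl.place_of(name, picture): "xy" ([column, row] in pixels: a listed point, or the origin of a listed thing).
The state is a dict: "time": time; "joint_pos": joint angles; "dq": joint speeds; "joint_efforts": joint torques, N m; "eef_pos": TCP position; "eef_rot": TCP orientation; "contact_force": force on the tool from outside, world axes, zero at the start; "torque": the same for the moment, N m; "finger_gap": opening from 0.0 (shut) to 1.0 (fully open).
Only numpy, scipy, OpenCV 4.12 (cv2) and the standard library are available. Lean on these libraries where they do the work, as an engineer would, in place of code of your own. Each camera call takes 0.05 s, during which the arm holds its last target.

## Working session

There is one attempt and no reset: what is moved stays moved. The work goes in short steps, Python scripts to look and compute and a tool call to move; the robot and the scene stay as the last step left them, time stands still between calls to the robot, and variables do not carry over. Pictures are saved under pics/ and viewed, and the job is handed in when it is done.

Besides the shell and the picture viewer there is one more tool, called after "Call:" as name(argument=value, ...), one argument or row to a line, values as JSON. apply_moves: Moves the arm, as the interface text tells. Its arguments: {"type":"object","properties":{"deltas":{"type":"array","items":{"type":"object","properties":{"turn":{"type":"array","items":{"type":"number"}},"translation":{"type":"array","items":{"type":"number"}},"grip":{"type":"number"}}}}},"required":["deltas"]}

```bash
mkdir -p pics; ls
cat > h.py <<'E'
import numpy as np, cv2
from workcell import ctrl
def save(p,name,crop=None,scale=1):
    im=cv2.cvtColor(p["image"],cv2.COLOR_RGB2BGR)
    if crop: l,t,r,b=crop; im=im[t:b,l:r]
    if scale!=1: im=cv2.resize(im,None,fx=scale,fy=scale,interpolation=cv2.INTER_CUBIC)
    cv2.imwrite("pics/"+name+".png",im)
def w(p,u,v,z=None):
    """pixel->world with depth (pinhole cams); or intersect plane z"""
    V=np.array(p["view"]); 
    d=np.array([(u-p["cx"])/p["fx"],-(v-p["cy"])/p["fy"],-1.0])
    R=V[:3,:3]; t=V[:3,3]; c=-R.T@t; dw=R.T@d
    if z is None:
        zz=p["z_map"][int(round(v)),int(round(u))]
        return c+dw*zz
    return c+dw*(z-c[2])/dw[2]
def px(p,X):
    V=np.array(p["view"]); c=V[:3,:3]@np.array(X)+V[:3,3]
    return np.array([p["cx"]+p["fx"]*c[0]/-c[2], p["cy"]-p["fy"]*c[1]/-c[2]])
E
python3 - <<'E'
from h import *
print({k:np.round(v,3).tolist() if not isinstance(v,float) else v for k,v in ctrl.get_state().items()})
for n in ["scene","top","wrist"]:
    p=ctrl.get_image(n); save(p,n+"0"); print(n,p["fx"],p["cx"],p["cy"],[k for k in p])
    np.set_printoptions(precision=3,suppress=True); print(np.array(p["view"]))
    if n!="wrist":
        for q in ["fixture","bridge","paddle_top","frame_hinge","frame_tab","nest_seat","board_center"]:
            print(q,[(np.round(r["xy"],1).tolist(),round(r["confidence"],2)) for r in ctrl.place_of(q,p)[:3]])
E
```

```text
pics
{'time': 0.0, 'joint_pos': [67.885, 23.598, -0.729, 91.504, 0.321, 64.989, -4.709], 'dq': [-0.025, 0.033, -0.085, -0.093, 0.022, 0.036, -0.025], 'joint_efforts': [-0.0, -58.796, 0.641, -29.108, -0.054, 0.018, 0.0], 'eef_pos': [0.195, -0.593, 0.222], 'eef_rot': [[0.95, 0.313, -0.001], [0.313, -0.95, 0.001], [-0.0, -0.002, -1.0]], 'contact_force': [0.396, -0.423, -0.692], 'torque': [0.061, 0.008, -0.044], 'finger_gap': 0.9979555763480701}
scene 613.1185436277898 303.8178868105764 238.87754016141142 ['image', 'z_map', 'fx', 'fy', 'cx', 'cy', 'view', 'shot']
[[ 0.513 -0.859  0.006 -0.348]
 [ 0.549  0.333  0.767 -0.366]
 [-0.66  -0.39   0.642 -0.546]
 [ 0.     0.     0.     1.   ]]
fixture [([313.2, 360.2], 0.72)]
bridge [([265.9, 181.9], 0.74), ([402.2, 275.8], 0.67)]
paddle_top [([318.5, 329.0], 0.83)]
frame_hinge [([369.0, 303.9], 0.93)]
frame_tab [([375.2, 270.8], 0.81)]
nest_seat [([355.4, 299.9], 0.94), ([313.9, 362.1], 0.39)]
board_center [([190.7, 302.7], 0.89), ([350.2, 301.5], 0.76)]
top 623.270247916281 316.8971617161617 246.13065979229015 ['image', 'z_map', 'fx', 'fy', 'cx', 'cy', 'view', 'shot']
[[-0.021 -0.999 -0.034 -0.002]
 [ 0.997 -0.023  0.07  -0.627]
 [-0.071 -0.033  0.997 -0.948]
 [ 0.     0.     0.     1.   ]]
fixture [([403.5, 353.9], 0.66), ([333.4, 258.0], 0.48)]
bridge [([418.9, 219.8], 0.74), ([346.5, 179.0], 0.67)]
paddle_top [([403.0, 353.9], 0.87), ([432.3, 302.0], 0.61)]
frame_hinge [([432.4, 302.7], 0.94)]
frame_tab [([441.6, 305.1], 0.72)]
nest_seat [([408.8, 300.4], 0.76)]
board_center [([331.8, 324.3], 0.59), ([272.9, 353.6], 0.55)]
wrist 371.64829954431775 317.2093521328886 235.09186222330058 ['image', 'z_map', 'fx', 'fy', 'cx', 'cy', 'view', 'shot']
[[ 0.314 -0.95  -0.    -0.625]
 [ 0.914  0.302 -0.27   0.034]
 [ 0.257  0.084  0.963 -0.39 ]
 [ 0.     0.     0.     1.   ]]
```

View pics/scene0.png

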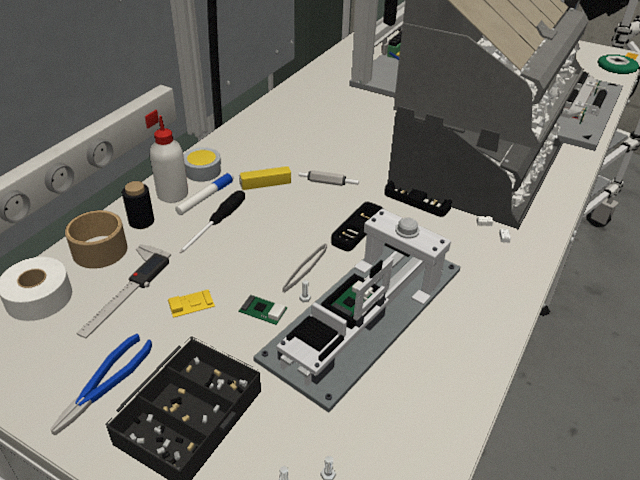

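View pics/top0.png

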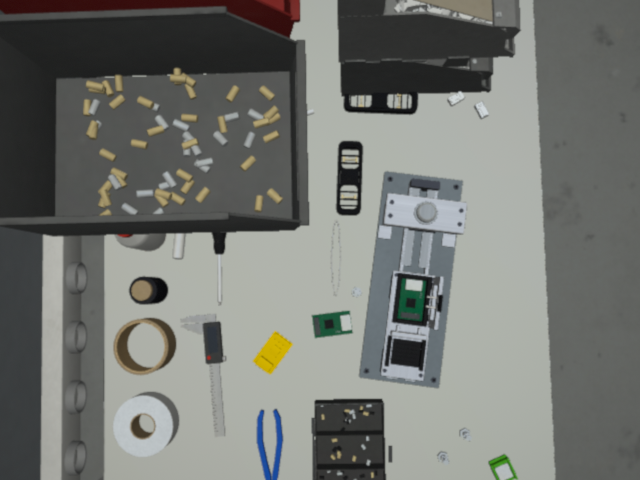

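The scene view shows the fixture centred near (360,310) and its paddle near (318,335). The frame stands upright near (370,290), and the green board is in the nest at (350,300). The look-alikes are the yellow board at (190,302) and next_board at (263,308). In the top view, the nest is at (412,300) and the paddle at (405,353).

Run:
```python
from h import *
np.set_printoptions(precision=4,suppress=True)
p=ctrl.get_image("top"); save(p,"topc",(340,160,490,400),2.5)
s=ctrl.get_image("scene"); save(s,"scenec",(240,190,480,420),2.6)
# fixture plate corners in top at z=0.01: fit plate via grey
for u,v in [(386,172),(462,180),(439,387),(360,378)]: print("plate",w(p,u,v,0.01))
print("paddle",w(p,403,353.9),w(p,403,353.9,.057),"hinge",w(p,432.4,302.7,.062),w(p,432.4,302.7),"seat",w(p,408.8,300.4,.052),"tab",w(p,441.6,305.1))
print("scene paddle",w(s,318.5,329,.057),w(s,318.5,329),"hinge",w(s,369,303.9,.062),"tab",w(s,375.2,270.8),"seat",w(s,355.4,299.9,.052))
print("bin h",w(p,150,225),w(p,303,150),w(p,20,100),w(p,200,150),w(p,430,40), w(p,490,80))
for n in ["grille_part","tweezers","bolt","next_board","screwdriver","hex_key_set"]:
  r=ctrl.place_of(n,p)[:2]; print(n,[(np.round(a["xy"],0),round(a["confidence"],2),w(p,*a["xy"],0.)) for a in r])
```

```text
plate [ 0.7427 -0.1268  0.01  ]
plate [ 0.7267 -0.2456  0.01  ]
plate [ 0.4059 -0.1986  0.01  ]
plate [ 0.4216 -0.0775  0.01  ]
paddle [ 0.4622 -0.1402  0.0571] [ 0.4622 -0.1402  0.057 ] hinge [ 0.5366 -0.1851  0.062 ] [ 0.5369 -0.1832  0.0749] seat [ 0.5405 -0.1518  0.052 ] tab [ 0.5314 -0.2071  0.0091]
scene paddle [ 0.4704 -0.1455  0.057 ] [ 0.4695 -0.146   0.0581] hinge [ 0.5373 -0.1821  0.062 ] tab [ 0.5346 -0.1867  0.1246] seat [ 0.5437 -0.1598  0.052 ]
bin h [0.6125 0.1003 0.5034] [ 0.6717 -0.0212  0.4919] [0.7198 0.2113 0.4932] [0.689  0.0767 0.4282] [ 0.8697 -0.1698  0.2193] [ 0.8847 -0.2948  0.0137]
grille_part [(array([347., 178.]), 0.7, array([ 0.7372, -0.0646,  0.    ]))]
tweezers [(array([336., 259.]), 0.61, array([ 0.6072, -0.0451,  0.    ]))]
bolt [(array([442., 302.]), 0.64, array([ 0.5362, -0.2099,  0.    ])), (array([356., 291.]), 0.51, array([ 0.5555, -0.0755,  0.    ]))]
next_board [(array([332., 324.]), 0.93, array([ 0.5057, -0.0363,  0.    ]))]
screwdriver [(array([219., 253.]), 0.84, array([0.6209, 0.1423, 0.    ]))]
hex_key_set [(array([409., 297.]), 0.33, array([ 0.5443, -0.1585,  0.    ]))]
```

View pics/topc.png

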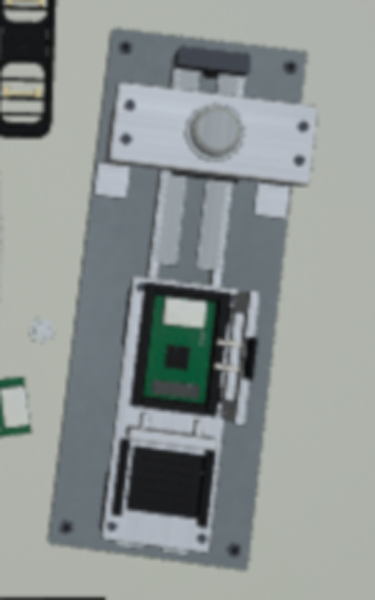

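View pics/scenec.png

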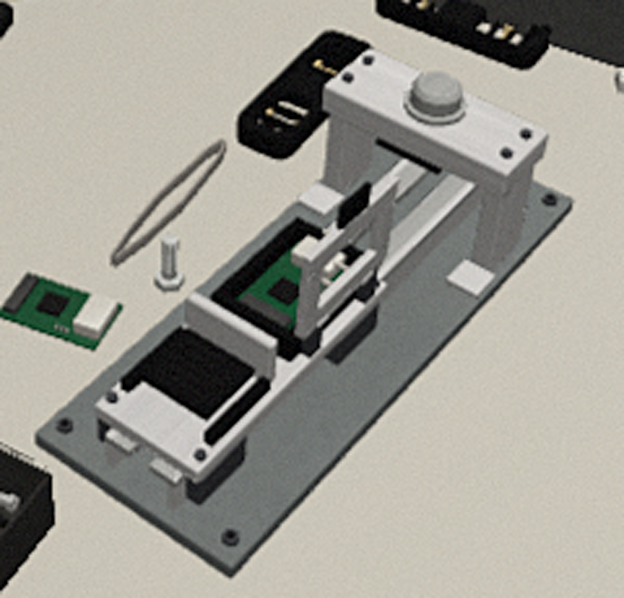

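Candidates for the board: green in the nest (top 412,297), loose green at (332,324) and yellow at (272,353). Only the one in the nest fits the description, and the crop shows it seated there under the upright frame. Next I'll pin down the pose of the fixture and the angle of the frame from the depth data.

```bash
cat >> h.py <<'E'
def cloud(p):
    V=np.array(p["view"]);R=V[:3,:3];t=V[:3,3];c=-R.T@t
    v,u=np.mgrid[0:480,0:640]; z=p["z_map"]
    d=np.stack([(u-p["cx"])/p["fx"]*z,-(v-p["cy"])/p["fy"]*z,-z],-1)
    return d@R+c, z>0
E
python3 - <<'E'
from h import *
np.set_printoptions(precision=4,suppress=True)
for n in ["top","scene"]:
    p=ctrl.get_image(n); X,ok=cloud(p)
    roi=ok&(X[...,0]>.38)&(X[...,0]<.78)&(X[...,1]<-.05)&(X[...,1]>-.28)
    P=X[roi]
    print(n,"bench z",np.median(P[abs(P[:,2])<.005,2]))
    m=roi&(abs(X[...,2]-.010)<.012)
    if n=="top":
        mm=(roi&(X[...,2]>.006)).astype(np.uint8); mm=cv2.morphologyEx(mm,cv2.MORPH_OPEN,np.ones((3,3)))
        k,l,st,_=cv2.connectedComponentsWithStats(mm); i=1+np.argmax(st[1:,4]); Q=X[l==i]
        r=cv2.minAreaRect((Q[:,:2]*1000).astype(np.float32)); print("plate rect",r)
    org=np.array([.4625,-.1456]);a=np.radians(-8.4); fx=np.array([np.cos(a),np.sin(a)]); fy=np.array([-fx[1],fx[0]])
    F=np.c_[(P[:,:2]-org)@fx,(P[:,:2]-org)@fy,P[:,2]]*1000
    np.save(n+"F.npy",F)
    def show(nm,sel): 
        q=F[sel]; 
        if len(q)>5: print(nm,len(q),"min",np.percentile(q,2,axis=0),"max",np.percentile(q,98,axis=0),"med",np.median(q,0))
    show("paddle",(abs(F[:,0])<35)&(abs(F[:,2]-57)<2.5)&(abs(F[:,1])<30))
    show("ledge",(F[:,0]>15)&(F[:,0]<35)&(F[:,2]>64)&(abs(F[:,1])<35))
    show("bridge",(F[:,0]>160)&(abs(F[:,2]-106)<4))
    show("bridgeknob",(F[:,0]>160)&(F[:,2]>110))
    show("frame",(F[:,0]>35)&(F[:,0]<130)&(F[:,2]>76))
    q=F[(F[:,0]>35)&(F[:,0]<130)&(F[:,2]>76)]
    for lo in range(76,140,8):
        s=q[(q[:,2]>=lo)&(q[:,2]<lo+8)]
        if len(s)>3: print(lo,len(s),np.median(s,0),np.percentile(s[:,1],[5,95]))
E
```

```text
top bench z 0.00032071306258352195
plate rect ((574.3935546875, -160.5165557861328), (124.3946762084961, 326.6551513671875), 81.42715454101562)
paddle 653 min [-17.2293 -18.0121  54.6154] max [30.7935 22.8327 59.2903] med [ 1.8584  2.4344 56.9981]
ledge 180 min [ 23.8212 -22.6786  67.0244] max [30.7206 26.6215 74.3566] med [27.4485  1.6145 70.6969]
bridge 289 min [193.2131 -10.4728 102.6465] max [217.8763  13.7961 109.0234] med [205.1288   1.8404 106.0756]
frame 456 min [ 44.5826 -29.8359  76.1765] max [114.8988 -18.3565 133.2129] med [ 79.2866 -25.7612 115.4382]
76 89 [ 75.9215 -25.4948  77.5579] [-28.5537 -18.6399]
84 17 [ 54.5564 -24.8699  89.4559] [-25.5976 -24.2918]
92 20 [105.3912 -25.0712  96.6381] [-25.4591 -24.4069]
100 36 [ 79.8862 -25.0749 105.8528] [-25.6703 -17.4584]
108 74 [ 77.2236 -25.1638 111.6372] [-27.5217 -19.4378]
116 154 [ 80.2412 -27.086  118.3955] [-29.798  -25.1338]
124 37 [ 81.2619 -26.3762 130.3158] [-29.5751 -25.6335]
132 29 [ 78.9066 -27.7491 132.674 ] [-29.5541 -25.9874]
scene bench z -0.0002705750639317994
paddle 881 min [-16.6235 -19.3668  54.7036] max [26.3576 22.2237 59.0157] med [ 2.7576  1.242  56.7068]
ledge 266 min [ 24.178  -23.3245  64.578 ] max [32.0548 26.1309 72.1097] med [26.642   0.9798 69.2793]
bridge 202 min [194.1435 -10.9186 102.1914] max [216.6445  12.5476 107.2072] med [204.2355   0.4056 105.1423]
frame 767 min [ 43.9494 -30.5558  76.1924] max [116.477  -24.9165 131.4138] med [ 76.6972 -29.2241 109.9707]
76 100 [ 88.1866 -28.109   77.983 ] [-29.9731 -24.8011]
84 71 [ 55.1865 -28.9296  87.8975] [-29.8857 -25.1305]
92 69 [ 52.7094 -29.1318  96.2413] [-30.1526 -25.5529]
100 106 [ 73.473  -29.6621 105.6281] [-30.2842 -25.0978]
108 157 [ 75.3005 -29.717  112.2906] [-30.5089 -26.0449]
116 181 [ 76.0076 -28.8523 117.8214] [-30.441  -25.6812]
124 78 [ 79.5331 -29.1278 129.9189] [-30.2877 -26.4882]
132 5 [ 75.797  -28.3905 132.6618] [-28.6678 -27.4308]
```

The plate fit gives 124.4 x 326.7 mm (the stated size is 124 x 326), with yaw about −8.5° and origin about (0.463, −0.144). The frame stands at about 91°, and the bridge top including its knob reaches 106 mm. Now I'll plan the approach.

```bash
cat >> h.py <<'E'
import json
from scipy.spatial.transform import Rotation as Ro
ORG=np.array([.4627,-.1442,0]); YAW=-8.5
Rf=Ro.from_euler("z",YAW,degrees=True).as_matrix()
Rt=Rf@np.diag([1,-1,-1.])
def f2w(q): return ORG+Rf@(np.array(q)/1000)
def w2f(q): return Rf.T@(np.array(q)-ORG)*1000
def st():
    s=ctrl.get_state(); print("t",s["time"],"F",np.round(w2f(s["eef_pos"]),1),"rot",np.round((Ro.from_matrix(Rt).inv()*Ro.from_matrix(np.array(s["eef_rot"]))).as_rotvec(degrees=True),2),"force(fix)",np.round(Rf.T@np.array(s["contact_force"]),1),"gap",round(s["finger_gap"],2)); return s
E
python3 - <<'E'
from h import *
s=st(); R0=np.array(s["eef_rot"]); p0=np.array([.195,-.594,.223])
print("turn",(Ro.from_matrix(R0).inv()*Ro.from_matrix(Rt)).as_rotvec(degrees=True))
for q in [(80,-80,200),(80,-80,122)]: print(q,f2w(q),np.round(R0.T@(f2w(q)-p0)*1000,1))
E
```

```text
t 1.35 F [-198.  -484.1  222.6] rot [  0.     0.   -26.71] force(fix) [ 0.3 -0.2 -0.1] gap 1.0
turn [-7.07561036e-04 -9.82882980e-04  2.67093524e+01]
(80, -80, 200) [ 0.52999652 -0.23514602  0.2       ] [ 430.4 -236.2   23. ]
(80, -80, 122) [ 0.52999652 -0.23514602  0.122     ] [ 430.4 -236.2  101. ]
```

Call:
apply_moves(
  deltas=[
    {"translation": [43,-24,2],"turn": [0,0,3],"grip": 0},
    {"translation": [86,-47,5],"turn": [0,0,6],"grip": 0},
    {"translation": [130,-71,7],"turn": [0,0,9],"grip": 0},
    {"translation": [173,-95,9],"turn": [0,0,12],"grip": 0},
    {"translation": [216,-118,11],"turn": [0,0,15],"grip": 0},
    {"translation": [259,-142,14],"turn": [0,0,18],"grip": 0},
    {"translation": [302,-166,16],"turn": [0,0,21],"grip": 0},
    {"translation": [345,-189,18],"turn": [0,0,24],"grip": 0},
    {"translation": [388,-213,21],"turn": [0,0,26.7],"grip": 0},
    {"translation": [430.4,-236.2,23],"turn": [0,0,26.7],"grip": 0},
    {"translation": [430.4,-236.2,23],"turn": [0,0,26.7],"grip": 0},
    {"translation": [430.4,-236.2,23],"turn": [0,0,26.7],"grip": 0},
  ],
)

```text
time: 2.85
eef_pos: [0.5299, -0.2354, 0.1995]
eef_rot: [[0.989, -0.148, -0.001], [-0.148, -0.989, -0.0], [-0.001, 0.001, -1.0]]
contact_force: [0.7, -0.6, 0.3]
finger_gap: 0.005
```

Run:
```python
from h import *
st(); p=ctrl.get_image("scene"); save(p,"s1",(200,100,520,400),2)
p=ctrl.get_image("wrist"); save(p,"w1")
```

```text
t 2.85 F [ 79.9 -80.2 199.5] rot [-0.03 -0.03 -0.01] force(fix) [ 0.7 -0.5  0.3] gap 0.0
```

View pics/s1.png

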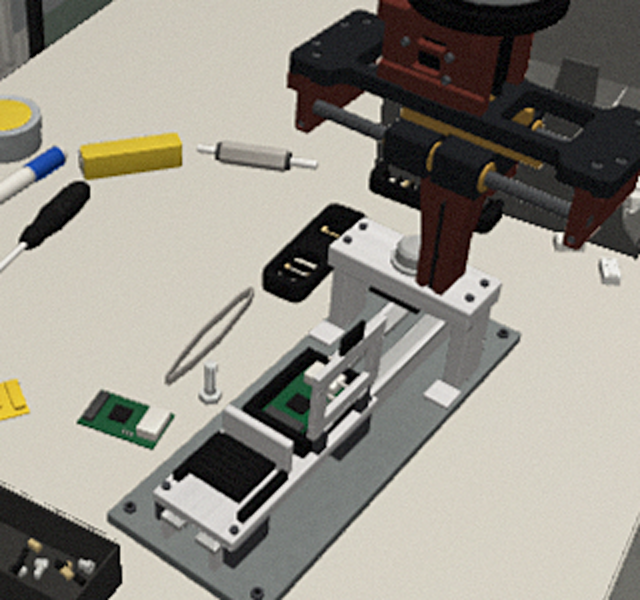

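View pics/w1.png

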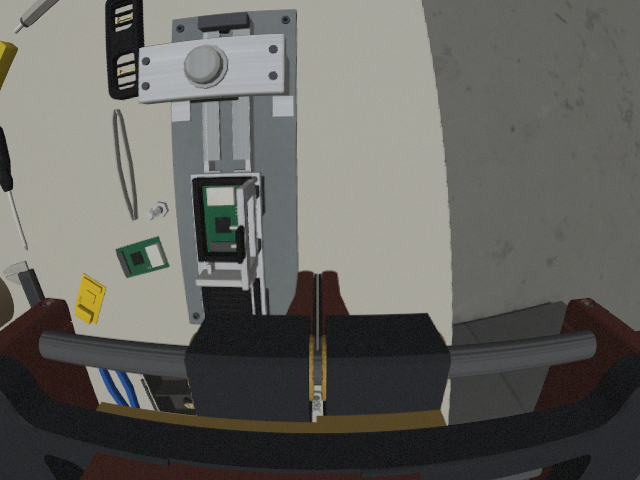

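The tool is aligned with the fixture, and the closed finger is 50 mm outside the upright frame. I'll lower it and push the frame along its arc.

Call:
apply_moves(
  deltas=[
    {"translation": [0,0,40],"grip": 0},
    {"translation": [0,0,80],"grip": 0},
    {"translation": [0,-28,80],"grip": 0},
    {"translation": [0,-35,80],"grip": 0},
    {"translation": [0,-42,80.5],"grip": 0},
    {"translation": [0,-50,81.3],"grip": 0},
    {"translation": [0,-57,84],"grip": 0},
    {"translation": [0,-64,86.5],"grip": 0},
    {"translation": [0,-71,91],"grip": 0},
    {"translation": [0,-77,95],"grip": 0},
    {"translation": [0,-83.5,100],"grip": 0},
    {"translation": [0,-90,105],"grip": 0},
  ],
)

```text
$.deltas[0]: bad value
```

Run:
```python
from h import *
st(); p=ctrl.get_image("scene"); save(p,"s2",(200,100,520,400),2)
```

```text
t 2.95 F [ 79.6 -81.2 199.7] rot [-0.04 -0.02  0.11] force(fix) [ 0.1  0.9 -0.2] gap 0.01
```

View pics/s2.png

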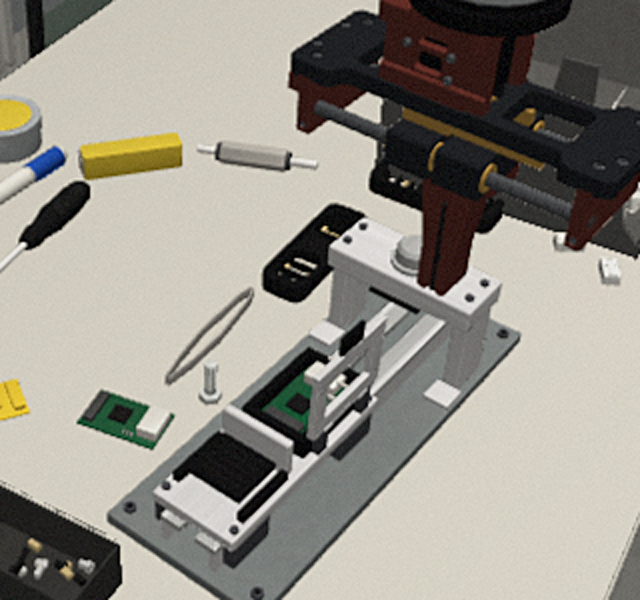

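The call was refused because the rows need "turn". The scene is unchanged, with the frame still upright. I'll resend it.

Call:
apply_moves(
  deltas=[
    {"translation": [0,0,40],"turn": [0,0,0],"grip": 0},
    {"translation": [0,0,80],"turn": [0,0,0],"grip": 0},
    {"translation": [0,-28,80],"turn": [0,0,0],"grip": 0},
    {"translation": [0,-35,80],"turn": [0,0,0],"grip": 0},
    {"translation": [0,-42,80.5],"turn": [0,0,0],"grip": 0},
    {"translation": [0,-50,81.3],"turn": [0,0,0],"grip": 0},
    {"translation": [0,-57,84],"turn": [0,0,0],"grip": 0},
    {"translation": [0,-64,86.5],"turn": [0,0,0],"grip": 0},
    {"translation": [0,-71,91],"turn": [0,0,0],"grip": 0},
    {"translation": [0,-77,95],"turn": [0,0,0],"grip": 0},
    {"translation": [0,-83.5,100],"turn": [0,0,0],"grip": 0},
    {"translation": [0,-90,105],"turn": [0,0,0],"grip": 0},
  ],
)

```text
time: 4.5
eef_pos: [0.5436, -0.1454, 0.0942]
eef_rot: [[0.989, -0.148, -0.0], [-0.148, -0.989, 0.0], [-0.0, 0.0, -1.0]]
contact_force: [-0.1, -1.3, 0.9]
finger_gap: 0.005
```

Run:
```python
from h import *
st(); p=ctrl.get_image("scene"); save(p,"s3",(200,100,520,400),2)
```

```text
t 4.5 F [80.2 10.8 94.2] rot [-0.   -0.02 -0.01] force(fix) [ 0.1 -1.3  0.9] gap 0.01
```

View pics/s3.png

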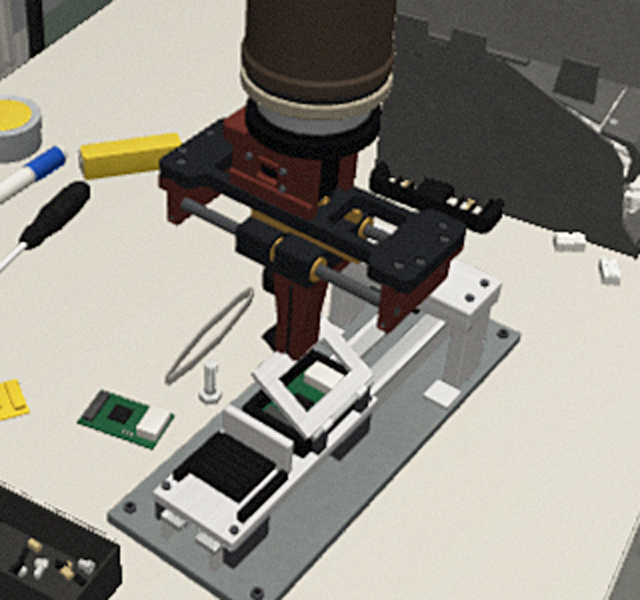

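The frame is following the finger and stands at about 30°. I'll take it down onto its stop.

Call:
apply_moves(
  deltas=[
    {"translation": [0,-5,6],"turn": [0,0,0],"grip": 0},
    {"translation": [0,-10.5,13.5],"turn": [0,0,0],"grip": 0},
    {"translation": [0,-15,20],"turn": [0,0,0],"grip": 0},
    {"translation": [0,-19,26],"turn": [0,0,0],"grip": 0},
    {"translation": [0,-20,29],"turn": [0,0,0],"grip": 0},
    {"translation": [0,-20,30.5],"turn": [0,0,0],"grip": 0},
    {"translation": [0,-20,32],"turn": [0,0,0],"grip": 0},
    {"translation": [0,-20,32],"turn": [0,0,0],"grip": 0},
  ],
)

```text
time: 5.55
eef_pos: [0.548, -0.1259, 0.0644]
eef_rot: [[0.989, -0.148, 0.003], [-0.148, -0.989, -0.0], [0.003, -0.0, -1.0]]
contact_force: [-1.7, 2.0, 11.5]
finger_gap: 0.003
```

Run:
```python
from h import *
st(); p=ctrl.get_image("scene"); save(p,"s4",(240,190,480,420),2.5)
```

```text
t 5.55 F [81.7 30.7 64.4] rot [ 0.02  0.18 -0.01] force(fix) [-2.   1.7 11.5] gap 0.0
```

View pics/s4.png

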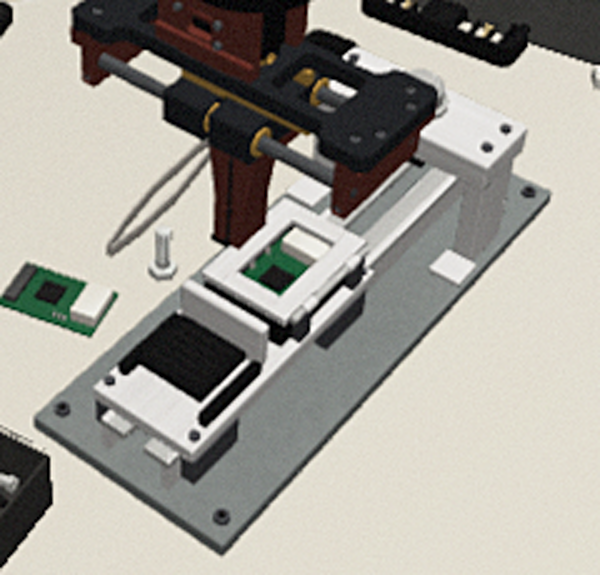

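The frame is flat, with 11.5 N at 64.4 mm (the stated shut height is 64.5). I'll lift off and move over the paddle.

Call:
apply_moves(
  deltas=[
    {"translation": [0,0,-20],"turn": [0,0,0],"grip": 0},
    {"translation": [0,0,-50],"turn": [0,0,0],"grip": 0},
    {"translation": [-36,15,-50],"turn": [0,0,0],"grip": 0},
    {"translation": [-72,30,-50],"turn": [0,0,0],"grip": 0},
    {"translation": [-72,30,-50],"turn": [0,0,0],"grip": 0},
    {"translation": [-72,30,-20],"turn": [0,0,0],"grip": 0},
    {"translation": [-72,30,0],"turn": [0,0,0],"grip": 0},
    {"translation": [-72,30,2],"turn": [0,0,0],"grip": 0},
    {"translation": [-72,30,2],"turn": [0,0,0],"grip": 0},
  ],
)

```text
time: 6.72
eef_pos: [0.4717, -0.145, 0.061]
eef_rot: [[0.989, -0.147, 0.001], [-0.147, -0.989, -0.0], [0.001, -0.0, -1.0]]
contact_force: [0.3, -0.3, -0.3]
finger_gap: 0.004
```

Run:
```python
from h import *
st(); p=ctrl.get_image("scene"); save(p,"s5",(240,190,480,420),2.5)
p=ctrl.get_image("wrist"); save(p,"w5")
p=ctrl.get_image("top"); save(p,"t5",(340,160,490,400),2.5)
```

```text
t 6.725 F [ 9.1  0.5 61. ] rot [ 0.    0.04 -0.02] force(fix) [ 0.3 -0.3 -0.3] gap 0.0
```

View pics/s5.png

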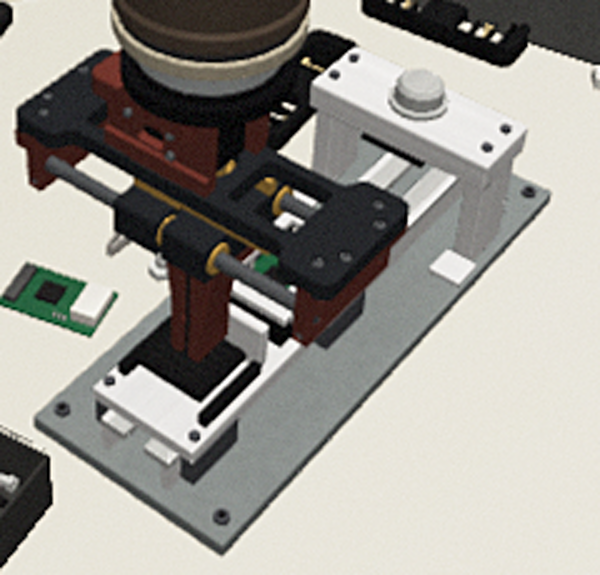

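View pics/w5.png

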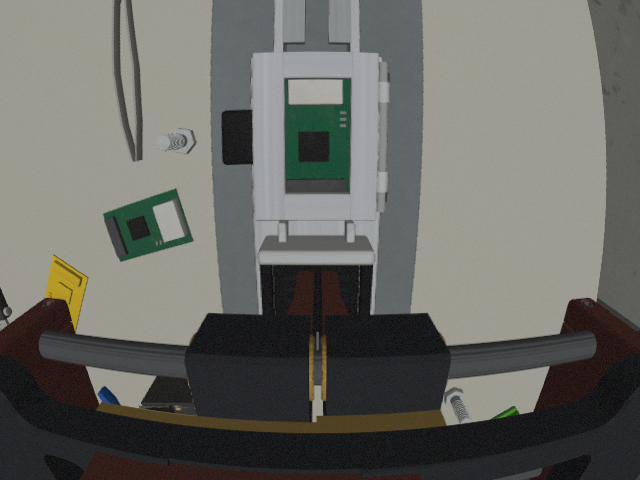

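The wrist view shows the frame shut around the board, and the tip centred above the paddle (tip at column 317, ledge middle at 316). Next I'll press the paddle.

Call:
apply_moves(
  deltas=[
    {"translation": [0,0,5],"turn": [0,0,0],"grip": 0},
    {"translation": [0,0,9],"turn": [0,0,0],"grip": 0},
    {"translation": [0,0,11],"turn": [0,0,0],"grip": 0},
    {"translation": [0,0,11.5],"turn": [0,0,0],"grip": 0},
    {"translation": [0,0,11.5],"turn": [0,0,0],"grip": 0},
  ],
)

```text
time: 7.5
eef_pos: [0.4721, -0.1453, 0.0502]
eef_rot: [[0.989, -0.148, 0.002], [-0.148, -0.989, -0.001], [0.002, 0.0, -1.0]]
contact_force: [-0.6, 0.0, 13.6]
finger_gap: 0.008
```

Run:
```python
from h import *
st()
```

```text
t 7.5 F [ 9.5  0.3 50.2] rot [-0.02  0.14 -0.01] force(fix) [-0.6 -0.  13.6] gap 0.01
```

The paddle is fully down: 50.2 mm and on its stop, with 13.6 N. I'll hold it there and push forward.

Call:
apply_moves(
  deltas=[
    {"translation": [3,0,-0.3],"turn": [0,0,0],"grip": 0},
    {"translation": [9,0,-0.3],"turn": [0,0,0],"grip": 0},
    {"translation": [18,0,-0.3],"turn": [0,0,0],"grip": 0},
    {"translation": [28,0,-0.3],"turn": [0,0,0],"grip": 0},
    {"translation": [38,0,-0.3],"turn": [0,0,0],"grip": 0},
    {"translation": [48,0,-0.3],"turn": [0,0,0],"grip": 0},
    {"translation": [58,0,-0.3],"turn": [0,0,0],"grip": 0},
    {"translation": [68,0,-0.3],"turn": [0,0,0],"grip": 0},
    {"translation": [78,0,-0.3],"turn": [0,0,0],"grip": 0},
    {"translation": [88,0,-0.3],"turn": [0,0,0],"grip": 0},
    {"translation": [98,0,-0.3],"turn": [0,0,0],"grip": 0},
    {"translation": [106,0,-0.3],"turn": [0,0,0],"grip": 0},
  ],
)

```text
time: 9.0
eef_pos: [0.5765, -0.1611, 0.0503]
eef_rot: [[0.989, -0.148, 0.001], [-0.148, -0.989, -0.001], [0.001, 0.0, -1.0]]
contact_force: [-1.6, -0.4, 11.3]
finger_gap: 0.009
```

Run:
```python
from h import *
st(); p=ctrl.get_image("scene"); save(p,"s6",(240,150,480,380),2.5)
p=ctrl.get_image("wrist"); save(p,"w6")
```

```text
t 9.0 F [1.15e+02 1.00e-01 5.03e+01] rot [-0.02  0.06  0.  ] force(fix) [-1.6 -0.7 11.3] gap 0.01
```

View pics/s6.png

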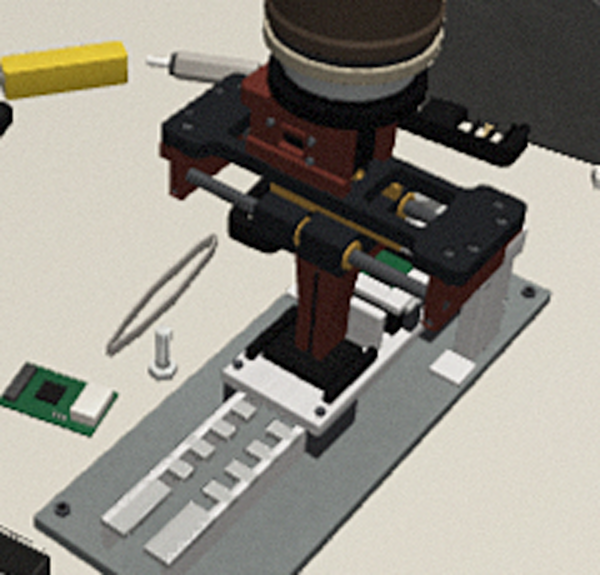

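View pics/w6.png

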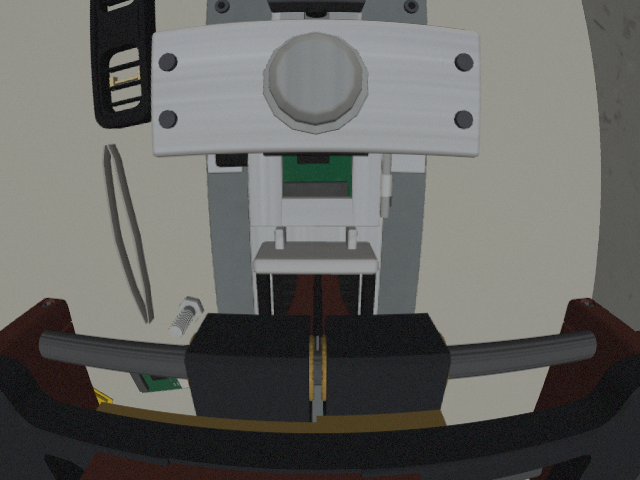

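The shuttle is sliding with the paddle down and is partly under the bridge. I'll go on slowly to the stop.

Call:
apply_moves(
  deltas=[
    {"translation": [5,0,0],"turn": [0,0,0],"grip": 0},
    {"translation": [10,0,0],"turn": [0,0,0],"grip": 0},
    {"translation": [14,0,0],"turn": [0,0,0],"grip": 0},
    {"translation": [18,0,0],"turn": [0,0,0],"grip": 0},
    {"translation": [21,0,0],"turn": [0,0,0],"grip": 0},
    {"translation": [23,0,0],"turn": [0,0,0],"grip": 0},
    {"translation": [25,0,0],"turn": [0,0,0],"grip": 0},
    {"translation": [25,0,0],"turn": [0,0,0],"grip": 0},
  ],
)

```text
time: 10.1
eef_pos: [0.5959, -0.1642, 0.0501]
eef_rot: [[0.989, -0.148, -0.009], [-0.148, -0.989, 0.001], [-0.009, 0.001, -1.0]]
contact_force: [-16.1, 3.7, 24.4]
finger_gap: 0.006
```

Run:
```python
from h import *
st(); p=ctrl.get_image("scene"); save(p,"s7",(240,150,480,380),2.5)
p=ctrl.get_image("wrist"); save(p,"w7")
```

```text
t 10.1 F [134.7  -0.   50.1] rot [-0.03 -0.52  0.02] force(fix) [-16.5   1.2  24.4] gap 0.01
```

View pics/w7.png

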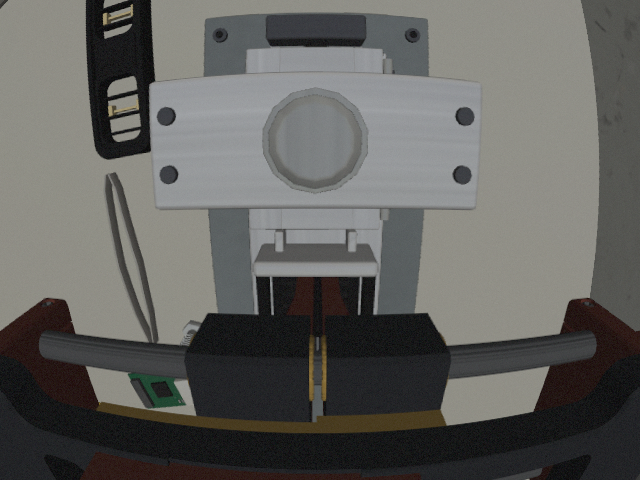

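The forward force rose to 16.5 N with the finger at 134.7 mm, about 125 mm of travel, and the shuttle's front edge is at the end-stop block. I'll ease off, keep a slight forward bias and let the paddle up.

Call:
apply_moves(
  deltas=[
    {"translation": [-1.5,0,-0.5],"turn": [0,0,0],"grip": 0},
    {"translation": [-2,0,-3],"turn": [0,0,0],"grip": 0},
    {"translation": [-2.5,0,-6],"turn": [0,0,0],"grip": 0},
    {"translation": [-3,0,-9],"turn": [0,0,0],"grip": 0},
    {"translation": [-6,0,-12],"turn": [0,0,0],"grip": 0},
    {"translation": [-10,0,-20],"turn": [0,0,0],"grip": 0},
    {"translation": [-12,0,-40],"turn": [0,0,0],"grip": 0},
    {"translation": [-50,0,-80],"turn": [0,0,0],"grip": 0},
    {"translation": [-100,0,-100],"turn": [0,0,0],"grip": 0},
    {"translation": [-150,30,-120],"turn": [0,0,0],"grip": 0},
    {"translation": [-150,80,-120],"turn": [0,0,0],"grip": 0},
    {"translation": [-150,80,-120],"turn": [0,0,0],"grip": 0},
  ],
)

```text
time: 11.7
eef_pos: [0.4395, -0.2253, 0.1715]
eef_rot: [[0.988, -0.153, 0.003], [-0.153, -0.988, -0.003], [0.003, 0.002, -1.0]]
contact_force: [-0.8, 0.6, -0.2]
finger_gap: 0.004
```

Run:
```python
from h import *
np.set_printoptions(precision=1,suppress=True)
st()
for n in ["scene","top"]:
    p=ctrl.get_image(n); save(p,n+"8",(240,150,480,380) if n=="scene" else (340,160,490,400),2.5)
    X,ok=cloud(p); roi=ok&(X[...,0]>.38)&(X[...,0]<.78)&(X[...,1]<-.05)&(X[...,1]>-.28); P=X[roi]
    F=(P-ORG)@Rf*1000
    def show(nm,sel):
        q=F[sel]; print(n,nm,len(q),np.percentile(q,2,axis=0),np.percentile(q,98,axis=0),np.median(q,0)) if len(q)>5 else print(nm,len(q))
    show("paddle mid",(F[:,0]>112)&(F[:,0]<142)&(abs(F[:,1])<15)&(F[:,2]<80)&(F[:,2]>40))
    show("ledge",(F[:,0]>140)&(F[:,0]<165)&(F[:,2]>66)&(F[:,2]<80)&(abs(F[:,1])<22))
    show("cheeks",(F[:,0]>110)&(F[:,0]<140)&(abs(F[:,1])>23)&(abs(F[:,1])<30)&(F[:,2]>45))
    show("front",(F[:,0]>231)&(F[:,0]<245)&(abs(F[:,1])<25)&(F[:,2]>40))
```

```text
t 11.7 F [-11.  -83.6 171.5] rot [-0.1  0.2  0.3] force(fix) [-0.9  0.5 -0.2] gap 0.0
scene paddle mid 20 [112.5   8.1  41.9] [117.2  14.7  58.1] [114.   12.6  43.9]
scene ledge 9 [149.5 -21.7  66.3] [151.8 -17.5  70.4] [150.4 -19.6  67.5]
scene cheeks 85 [110.6 -28.   45.9] [139.3  29.1  53.1] [128.7  24.   50.5]
front 0
top paddle mid 411 [112.4 -14.5  53.9] [141.3  14.4  60.9] [126.8  -0.2  57.3]
top ledge 145 [149.8 -21.5  67.5] [156.4  20.5  74.3] [152.9  -0.3  71. ]
top cheeks 156 [110.6 -28.4  45.8] [139.3  29.1  54.1] [124.8  24.   51.3]
top front 225 [232.8 -24.1  61.6] [242.4  23.9  68. ] [237.6  -0.2  65. ]
```

View pics/scene8.png

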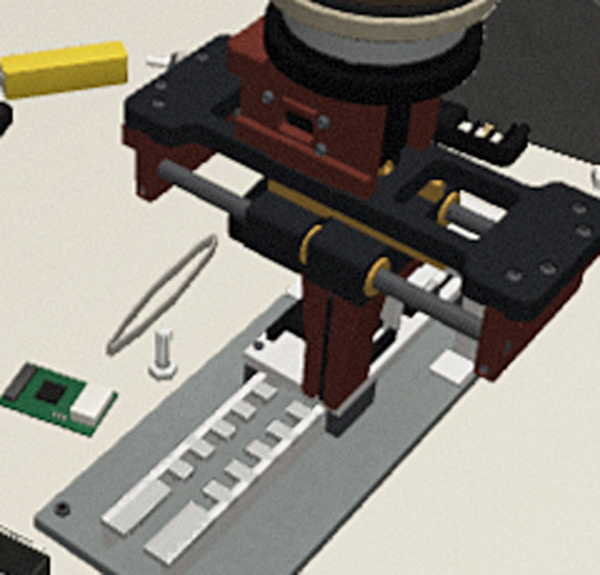

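View pics/top8.png

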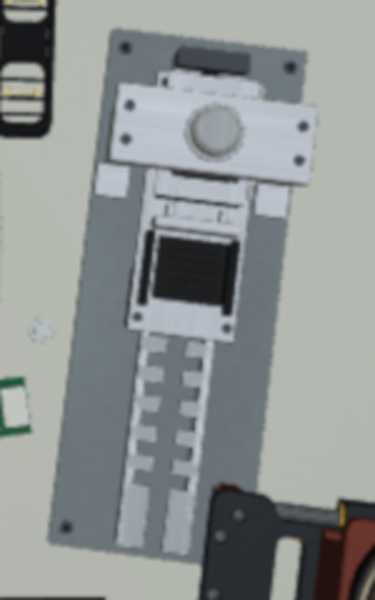

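The shuttle moved about 125.5 mm, to its last notch. The paddle is back up at 57.3 mm, the cheeks read 51.3, and the frame top under the bridge reads 65.0. Nothing is touching, so I'm handing in.

Run:
```python
from h import *
st(); print(ctrl.job_done())
```

```text
t 11.8 F [-10.4 -79.8 170.5] rot [-0.01  0.09  0.06] force(fix) [-0.6  0.7  0.3] gap 0.01
the job is handed in; nothing more can be done
None
```

The job is done and handed in at 11.8 s: the frame is shut, and the shuttle is locked at its end stop under the probe bridge. I closed the frame with the shut fingertips, held the paddle fully down, pushed the shuttle to the stop, then let the paddle up and moved clear.

- **Frame:** it bottomed out at 64.4 mm under 11.5 N. After the slide its top read 65.0 mm, against 64.5 mm nominal.
- **Shuttle:** the ledge moved about 125.5 mm of the nominal 126 mm, and the push force rose to 16.5 N at the stop.
- **Paddle:** it is back up at 57.3 mm, which is its full height, so it sits in a notch.
- **Other objects:** the bolt, tweezers and second board looked undisturbed, and I never went near the rest.
- **Not confirmed:** the bridge hides the board at the end, so I couldn't see it there. I last saw it seated in the shut frame before the slide, and partly again midway.
- **Refused call:** one move call was refused because the "turn" entries were missing. Nothing moved, and I resent it.

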